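Set the bench magnifier on its post over the book clasp

ROBOT

A 6-joint arm with a two-finger parallel gripper is mounted at the origin on the work surface. World frame = base frame: x ahead of the robot, y to its left, z up, the work surface at z = 0. Lengths are in m, angles in rad, forces in N, time in s.
With the tool pointing down it reaches from about 0.35 to 0.8 m from the base axis. Payload 7.3 kg.
Tool frame: the origin (TCP) lies midway between the tips of the shut fingers; the grasp point (between the pads) lies 19 mm behind it (env.tcp_to_grasp is the distance from the TCP to the grasp point, in m); z points along the fingers, y is the line along which they close (so a half turn about z gives the same grasp; the last joint's range is limited). The gripper opens to 85 mm and grips with 20 to 120 N. Pads are 22 mm wide; open, the fingers measure 114 mm over their backs; the gripper's body (76 mm by 85 mm) begins 54 mm behind the grasp point. The pads swing forward as they close: fully open they stand 13 mm farther back than shut.
Start: joints at [-1.456, 0.342, 1.524, -0, 1.275, -0.146], TCP at [0.135, -0.507, 0.231] pointing down, gripper open.
Joint ranges: [-2.53, 2.53], [-0.77, 2.02], [0.04, 2.7], [-1, 4.14], [0.28, 2.66], [-3.11, 3.11]. Speed limits (rad/s): [2.57, 2.57, 3.14, 3.14, 3.14, 3.14].

INTERFACE

Orientations are given as [roll, pitch, yaw] about the fixed x, y, z axes, in that order (R = Rz(yaw) Ry(pitch) Rx(roll)).
In Python, from cell import env gives the robot as it stands. The module is installed in compiled form; this text tells all that it offers.
- The arm moves only by the shell command python3 -m handwheel 'ROWS'. ROWS is JSON, a list of rows, each a list of 7 numbers: the shift along the tool's x, y, z as a fraction of full scale, then the turn, a rotation vector about the tool's x, y, z as a fraction of full scale, then the opening, from 0 (shut) to 1 (fully open). In form: [[tx, ty, tz, ax, ay, az, jaw], ...]. A call has 1 to 20 rows; each row shifts and turns the commanded pose from where the row before left it, along the tool's axes as they then stand; what a row does not reach is not made up. Full scale, the value 1, is 150 mm for a shift and 180 degrees for a turn. A row lasts 1/10 s, in which the tool goes at most 50 mm and 8.59 degrees, less where a joint would pass 70% of its speed; a pose out of reach is approached as far as the arm can. A call with a number of a shift or a turn outside -1 to 1 is refused whole. A call with a gripper value outside its range is refused whole. The fingers move at their own pace and stop on an object; the grip force is fixed at half the most. Time passes only in rows, so rows that do not move let the fingers close. It gives the time, the measured TCP pose, the force, the opening and the grip force at its end, in the units of the state.
- env.get_state(): the state, without advancing time (a new reading comes with each control period).
- env.read_camera(name): name is "side" or "top" or "wrist"; returns a dict with "image" (384x512x3 uint8, red, green, blue), "camera_matrix" (3x3 intrinsics, pixels), "pose" (4x4, takes a point from camera to world coordinates). Camera axes: x right, y up, looking along -z (the intrinsics and any distortion apply to the point x, -y, -z); pixel columns grow to the right and rows downward; lengths in m; the calibration is good to about 2 mm. A picture is of the moment at which its call begins. There is no depth.
- env.finish_job(): hands the job in; it is judged then, once.
The state is a dict: "time": time; "joints": joint angles; "qvel": joint speeds; "effort": joint torques, N m; "position": TCP position; "tcp_rot": TCP orientation; "force": force on the tool from outside, world axes, zero at the start; "moment": the same for the moment, N m; "gripper_width": finger opening in m; "grasp_force": force on a finger pad.
Only numpy, scipy, OpenCV 4.12 (cv2) and the standard library are available. Lean on these libraries where they do the work, as an engineer would, in place of code of your own. Each camera call takes 0.05 s, during which the arm holds its last target. There are 200 camera calls.

TASK

Pick up the loose magnifier and slide the bore of its clamp block over the top of the upright steel post, arm pointing so that the lens sits centred over the brass clasp on the grey pad. Then, with the magnifier's own block, push the stiff red collar all the way down the post until you feel it stop, and let go, leaving the magnifier level on the collar. Do not disturb the clasp or the other things on the table.

Things in the scene. Friction and masses are not known exactly. Their poses are not given: they have to be found in the camera images.
- magnifier: Loose magnifier, 0.3 to 0.4 kg, lying flat on the table: aluminium clamp block 42 x 42 mm, 45 mm high, with a vertical 23 mm through bore (2 mm chamfer at the lower mouth); flat dark arm (14 mm wide, 4 to 14 mm above the underside) towards +x to the lens; black thumb knob (26 mm across) on the -x side out to x = -49 mm. Origin: on the bore axis at the block's underside; z up along the bore.
- lens (a point): Centre of the magnifier's round black-rimmed lens (92 mm across, 16 mm high), 130 mm from the bore axis along the magnifier's +x and 8 mm above its underside.
- hub_top (a point): Upper mouth of the clamp block's bore, 45 mm above the underside. The block's +y and -y faces are plain and free to grip. The magnifier's centre of mass is about 13 mm from the bore axis towards the lens.
- post_top (a point): Centre of the top of the fixed stand's upright steel post: 20 mm diameter, tapering over its last 6 mm to 12 mm across, top 136 mm above the table. The post rises from a grey round boss (36 mm across, top 60 mm above the table) on a grey round base (112 mm across, 18 mm high) screwed to the table.
- collar (a joint): Height in m of the red collar above its stop: 0 = all the way down, resting on the grey boss; at most 0.044. It grips the post with about 8 N of friction, stays where it is left and bears the magnifier's weight without sinking.
- collar_top (a point): Centre of the top face of the red collar (48 mm across, 15 mm thick, round the post); 75 mm above the table when it is all the way down. The clamp block's underside rests on this face.
- clasp: Loose brass book clasp, about 50 x 22 mm and 7 mm high, lying on the pad about 130 mm from the post. Origin: middle of its underside.
- pad: Fixed square grey pad, 85 x 85 mm, 14 mm high, near the stand. Origin: middle of its underside.
- loupe: Bystander: small black eye loupe, 38 mm across, 32 mm high. Origin at its underside.
- weight: Bystander: brass paper weight with a knob, 48 mm across, 56 mm high. Origin at its underside.
- dish: Bystander: shallow glass dish, 90 mm across, 16 mm high. Origin at its underside.
- eraser: Bystander: white eraser, 50 x 22 x 13 mm. Origin at its underside.
- spatula: Bystander: spatula with dark wooden handle, 170 mm long, lying along its x. Origin at its underside.
- jar: Bystander: amber glass jar with black cap, 56 mm across, 65 mm high. Origin at its underside.
- folder: Bystander: ivory-coloured folding blade, 140 x 22 x 5 mm, lying along its x. Origin at its underside.
Things that resemble listed ones, but are neither listed nor needed, are in the scene too. Leave any green look-alike of the magnifier alone.

How it is judged:
By the outcome, as a careful person would: the job done as asked, in the order asked, and still so for the second after the job is handed in, with the robot touching nothing.
It also fails if it takes over 45 s, if anything falls off the work surface, if the arm or the gripper's body presses on something with over 40 N, if the wrist force passes 120 N, or if a joint passes its speed limit or range.

## Working session

There is one attempt and no reset: what is moved stays moved. The work goes in short steps, Python scripts to look and compute and a shell command to move; the robot and the scene stay as the last step left them, time stands still between calls to the robot, and variables do not carry over. Pictures are saved under pics/ and viewed, at most 10 in all, crops included, and the job is handed in when it is done.

```bash
mkdir -p pics; cat > h.py <<'E'
import numpy as np, cv2, json
from cell import env
def cam(n):
    c=env.read_camera(n); np.savez(f'/tmp/{n}.npz',**{k:np.array(c[k]) for k in('image','camera_matrix','pose')}); return c
def load(n): return np.load(f'/tmp/{n}.npz')
def ray(c,u,v):
    d=np.linalg.inv(c['camera_matrix'])@[u,v,1]; T=np.array(c['pose']); return T[:3,3],T[:3,:3]@(d*[1,-1,-1])
def onz(c,u,v,z):
    o,d=ray(c,u,v); return o+d*(z-o[2])/d[2]
def proj(c,p):
    T=np.array(c['pose']); q=T[:3,:3].T@(np.array(p)-T[:3,3])*[1,-1,-1]; q=c['camera_matrix']@q; return q[:2]/q[2]
def save(img,name,s=1):
    cv2.imwrite('pics/'+name,cv2.resize(img[...,::-1].copy(),None,fx=s,fy=s,interpolation=cv2.INTER_CUBIC))
E
python3 - <<'E'
from h import *
np.set_printoptions(precision=4,suppress=True)
for n in('top','side'):
    c=cam(n); save(c['image'],n+'0.png',1.5); print(n,c['camera_matrix'],c['pose'],[k for k in c])
s=env.get_state();print({k:np.round(s[k],3) for k in s},env.tcp_to_grasp)
E
```

```text
top [[372.4468   0.     252.678 ]
 [  0.     372.4468 194.4435]
 [  0.       0.       1.    ]] [[-0.021   0.9866 -0.1617  0.3318]
 [-0.9996 -0.0236 -0.0138  0.0078]
 [-0.0175  0.1613  0.9868  1.2084]
 [ 0.      0.      0.      1.    ]] ['image', 'camera_matrix', 'pose']
side [[493.2605   0.     262.0925]
 [  0.     493.2605 195.5714]
 [  0.       0.       1.    ]] [[-0.8875  0.2616 -0.3793 -0.0592]
 [-0.4605 -0.4767  0.7488  1.0606]
 [ 0.0151  0.8392  0.5435  0.9008]
 [ 0.      0.      0.      1.    ]] ['image', 'camera_matrix', 'pose']
{'time': np.float64(0.1), 'joints': array([-1.456,  0.343,  1.525, -0.   ,  1.275, -0.146]), 'qvel': array([ 0.   , -0.002, -0.002,  0.003, -0.   ,  0.001]), 'effort': array([  0.002, -43.445, -24.649,  -0.   ,   0.005,   0.   ]), 'position': array([ 0.135, -0.507,  0.231]), 'tcp_rot': array([-3.14 , -0.   ,  0.261]), 'force': array([-0.101, -0.727, -0.855]), 'moment': array([ 0.047, -0.001, -0.002]), 'grasp_force': np.float64(0.0), 'gripper_width': np.float64(0.085)} 0.0187
```

View pics/top0.png

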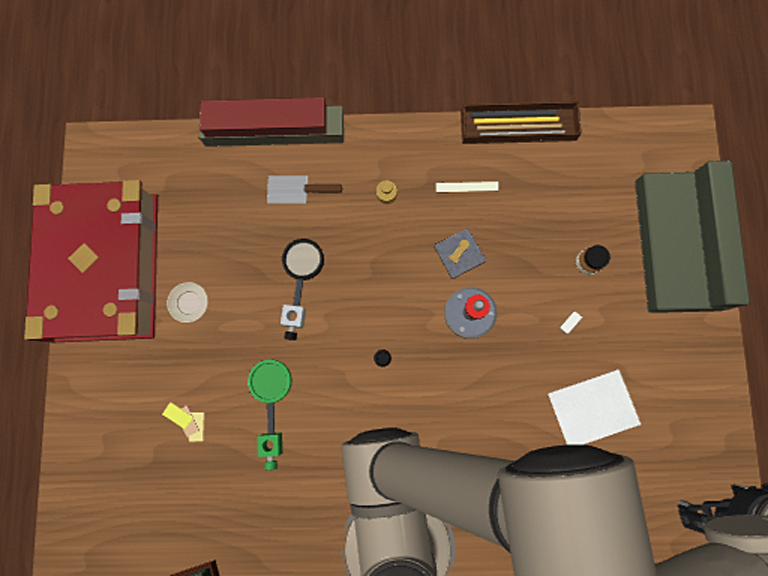

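View pics/side0.png

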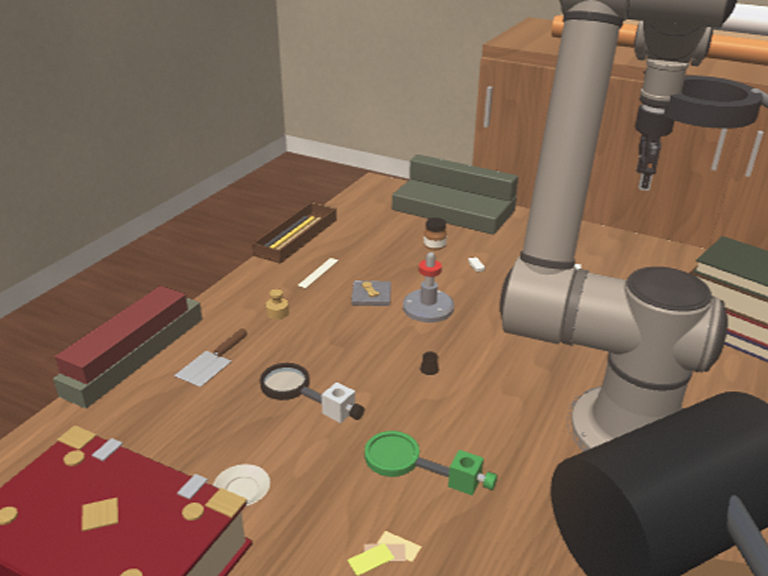

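The top view shows two magnifiers. The aluminium block with the black-rimmed lens is at about (292,316)/(302,259) and fits the description. The green one at (270,445)/(270,381) is the look-alike. The post and red collar are at (475,307), and the pad with the clasp is at (460,252). I'll measure these and confirm with a crop.

```bash
cat > m.py <<'E'
from h import *
np.set_printoptions(precision=4,suppress=True)
t=load('top'); s=load('side')
def comps(c,f,lo,hi,nm,zs,amin=15):
    x0,y0=lo;x1,y1=hi
    im=c['image'][y0:y1,x0:x1].astype(int); m=f(im[...,0],im[...,1],im[...,2]).astype(np.uint8)
    cs,_=cv2.findContours(m,cv2.RETR_EXTERNAL,cv2.CHAIN_APPROX_NONE)
    for k in cs:
        a=cv2.contourArea(k)
        if a<amin: continue
        k=k+np.array([x0,y0]); (u,v),wh,an=cv2.minAreaRect(k); M=cv2.moments(k)
        print(nm,'area',a,'rect',np.round([u,v,*wh,an],1),'cent',round(M['m10']/M['m00'],1),round(M['m01']/M['m00'],1),*[onz(c,u,v,z)[:2] for z in zs])
        if len(k)>40: print('   ell',np.round(np.array(sum(map(lambda q:list(np.ravel(q)),cv2.fitEllipse(k)),[])),1))
red=lambda r,g,b:(r>130)&(g<80)&(b<80)
comps(t,red,(280,180),(340,230),'collar top',[.1])
comps(s,red,(260,160),(310,200),'collar side',[.1])
grey=lambda r,g,b:(abs(r-g)<18)&(b>=r)&(r>60)
comps(t,grey,(285,185),(340,230),'base',[.018])
comps(t,grey,(280,145),(335,188),'pad',[.014])
comps(t,lambda r,g,b:(r-b>50)&(r>120),(293,152),(319,180),'clasp',[.02])
comps(s,lambda r,g,b:(r-b>50)&(r>120),(238,186),(256,200),'clasp side',[.02])
blk=lambda r,g,b:(r<50)&(g<50)&(b<50)
comps(t,blk,(180,150),(225,190),'rim',[.016,.008])
comps(s,blk,(165,235),(210,270),'rim side',[.008,.016])
al=lambda r,g,b:(r>150)&(abs(r-b)<25)
comps(t,al,(180,195),(210,225),'block',[.045])
comps(s,al,(205,250),(240,285),'block side',[.045])
a=t['image'][150:235,170:225]; b=s['image'][150:220,225:315]
A=cv2.resize(a,None,fx=6,fy=6,interpolation=2);B=cv2.resize(b,None,fx=5,fy=5,interpolation=2)
C=np.zeros((510,790,3),np.uint8);C[:510,:330]=A;C[:350,335:785]=B; save(C,'crop1.png')
E
python3 m.py
```

```text
collar top area 173.5 rect [318. 204.  14.  16.  90.] cent 317.8 203.9 [ 0.4798 -0.1716]
   ell [317.8 203.9  14.5  15.4  92.1]
collar side area 66.5 rect [286.  178.5   9.   14.   90. ] cent 285.6 179.2 [ 0.479 -0.167]
   ell [285.7 178.2   9.9  13.3  74.5]
base area 831.5 rect [313.5 208.   32.   33.   90. ] cent 313.2 207.7 [ 0.4781 -0.1698]
   ell [313.3 207.8  32.1  33.4  95.9]
pad area 582.0 rect [306.2 168.3  25.3  25.1  60.9] cent 306.2 168.3 [ 0.61   -0.1527]
   ell [306.2 168.4  27.9  29.1 107.9]
clasp area 69.5 rect [306.1 166.7   6.   16.6  37.9] cent 306.0 166.8 [ 0.6141 -0.1519]
clasp area 29.0 rect [315. 157.  10.   6.  90.] cent 316.1 155.4 [ 0.646  -0.1824]
clasp area 61.0 rect [301. 156.   8.  16.  90.] cent 298.3 154.6 [ 0.6505 -0.1367]
clasp side area 44.5 rect [246.  192.4  11.9   5.9  50.2] cent 246.0 192.3 [ 0.6111 -0.1442]
rim area 548.0 rect [201.4 172.3  26.8  26.4  63.4] cent 201.7 172.4 [0.6049 0.1914] [0.6067 0.1926]
   ell [201.7 172.4  26.5  26.5  84.6]
block area 151.0 rect [194.  209.9  13.4  13.1   6.3] cent 194.0 209.9 [0.4774 0.2103]
   ell [194.  210.   14.4  14.9  59.9]
block side area 281.0 rect [222.7 266.6  18.8  22.8  26.6] cent 223.0 266.2 [0.4712 0.2334]
   ell [223.9 266.6  18.6  24.5  20.9]
```

View pics/crop1.png

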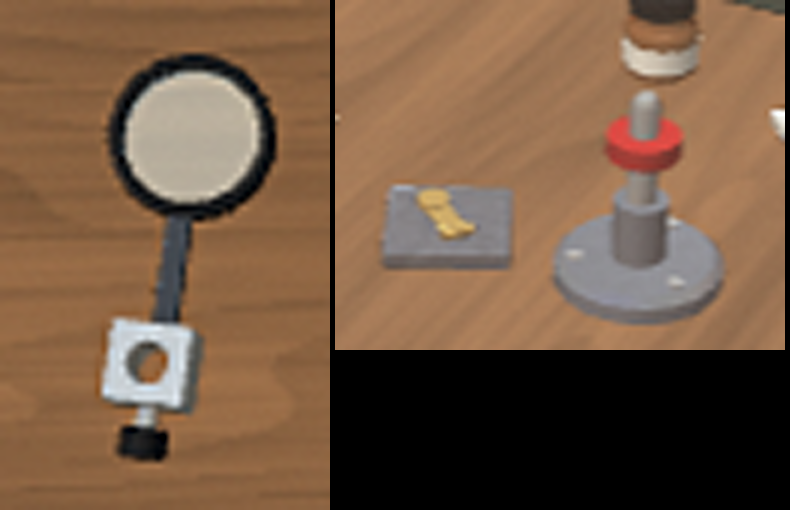

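The crop confirms it: a silver block with a bore, dark arm and black-rimmed lens. The side view shows the red collar partway up the post and the clasp on the pad. I'll move over the magnifier.

```bash
python3 -m handwheel '[[0,0,0,0,0,0.0315,1],[0,0,0,0,0,0.0315,1],[0,0,0,0,0,0.0315,1],[0,0,0,0,0,0.0315,1],[0.2,-0.22,0,0,0,0,1],[0.2,-0.22,0,0,0,0,1],[0.2,-0.22,0,0,0,0,1],[0.2,-0.22,0,0,0,0,1],[0.2,-0.22,0,0,0,0,1],[0.2,-0.22,0,0,0,0,1],[0.2,-0.22,0,0,0,0,1],[0.2,-0.22,0,0,0,0,1],[0.2,-0.22,0,0,0,0,1]]'
python3 -m handwheel '[[-0.03,-0.3,0,0,0,0,1],[-0.03,-0.3,0,0,0,0,1],[-0.03,-0.3,0,0,0,0,1],[-0.03,-0.3,0,0,0,0,1],[-0.03,-0.3,0,0,0,0,1],[-0.03,-0.3,0,0,0,0,1],[-0.03,-0.3,0,0,0,0,1],[-0.03,-0.3,0,0,0,0,1],[-0.03,-0.3,0,0,0,0,1],[-0.03,-0.3,0,0,0,0,1],[0,0,0,0,0,0,1],[0,0,0,0,0,0,1]]'
cat >> h.py <<'E'
from scipy.spatial.transform import Rotation as R
def need(p,yaw=None):
    s=env.get_state(); r=R.from_euler('xyz',s['tcp_rot']); d=r.inv().apply(np.array(p)-s['position'])/.15
    tgt=R.from_euler('xyz',[np.pi,0,s['tcp_rot'][2] if yaw is None else yaw])
    print('pos',np.round(s['position'],4),'rot',np.round(s['tcp_rot'],4),'F',np.round(s['force'],1),'need shift frac',np.round(d,4),'turn frac',np.round((r.inv()*tgt).as_rotvec()/np.pi,4),'w',round(float(s['gripper_width']),4),'t',s['time'])
E
python3 - <<'E'
from h import *
c=cam('wrist'); save(c['image'],'w1.png',1.5); need([.477,.21,.2],-.135); print(np.round(c['pose'],3))
E
```

```text
time: 1.4
position: [0.444, -0.2478, 0.2311]
tcp_rot: [-3.142, 0.0, -0.135]
force: [0.7, -0.0, -1.0]
gripper_width: 0.0855
grasp_force: 0.0
time: 2.6
position: [0.4584, 0.2034, 0.2307]
tcp_rot: [3.141, 0.001, -0.132]
force: [-0.3, -0.0, -0.4]
gripper_width: 0.0853
grasp_force: 0.0
pos [0.4586 0.2024 0.2308] rot [ 3.1407e+00  9.0000e-04 -1.3420e-01] F [-0.3 -0.8  0.4] need shift frac [ 0.1152 -0.0666  0.2053] turn frac [0.0003 0.0003 0.0002] w 0.0857 t 2.65
[[-0.132  0.937  0.323  0.54 ]
 [-0.991 -0.125 -0.043  0.192]
 [-0.    -0.325  0.946  0.373]
 [ 0.     0.     0.     1.   ]]
```

View pics/w1.png

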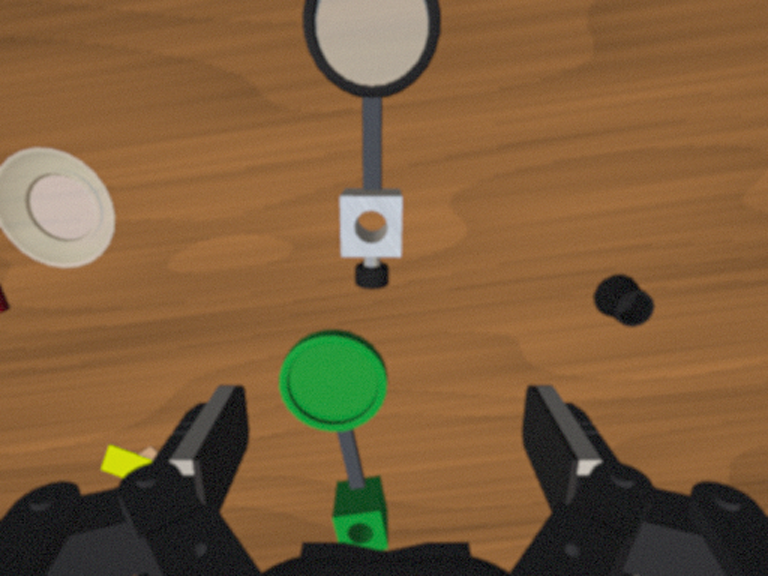

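The wrist view shows the aluminium block, with its bore at about (371,226), square to the gripper. The lens is above it at (371,25), and the green look-alike is below. I'll compute the block's pose.

```bash
python3 - <<'E'
from h import *
c=load('wrist'); im=c['image'].astype(int)
def rect(f,x0,y0,x1,y1):
    i=im[y0:y1,x0:x1]; m=f(i[...,0],i[...,1],i[...,2]).astype(np.uint8); k=max(cv2.findContours(m,0,1)[0],key=cv2.contourArea)+np.array([x0,y0]); return k
k=rect(lambda r,g,b:(r>150)&(abs(r-b)<40),215,115,280,180); b=cv2.boxPoints(cv2.minAreaRect(k)); 
P=np.array([onz(c,*q,.045)[:2] for q in b]); print(b.round(1),P.round(4),'centre',P.mean(0).round(4))
e=np.diff(P,axis=0); print(np.linalg.norm(e,axis=1), np.arctan2(e[:,1],e[:,0]))
# bore mouth: hole
k=rect(lambda r,g,b:~((r>150)&(abs(r-b)<40)),232,138,264,164); e=cv2.fitEllipse(k); print('bore',e,onz(c,*e[0],.045))
t=np.median([[y,np.nonzero((im[y,235:262].sum(-1)<260))[0].mean()+235] for y in range(75,115,4)],axis=0) ; L=[]
for y in (72,110):
    xs=np.nonzero((abs(im[y,230:265,0]-im[y,230:265,2])<25))[0]+230; L.append(onz(c,xs.mean(),y,.014)[:2]); print(y,xs.min(),xs.max())
d=L[0]-L[1]; print('arm',np.round(L,4),'yaw',np.arctan2(d[1],d[0]))
E
```

```text
[[226. 131.]
 [268. 131.]
 [268. 176.]
 [226. 176.]] [[0.4992 0.2291]
 [0.4936 0.187 ]
 [0.4467 0.1927]
 [0.4526 0.2368]] centre [0.473  0.2114]
[0.04242416 0.04717827 0.04442829] [-1.70352572  3.02033296  1.438089  ]
bore ((246.59376525878906, 151.02589416503906), (20.026325225830078, 20.441789627075195), 28.073911666870117) [0.47616169 0.21136908 0.045     ]
72 242 253
110 242 253
arm [[0.5525 0.2004]
 [0.5144 0.2058]] yaw -0.1419940202085178
```

```bash
python3 -m handwheel '[[0.107,-0.074,0,0,0,0.002,1],[0,0,0.25,0,0,0,1],[0,0,0.25,0,0,0,1],[0,0,0.25,0,0,0,1],[0,0,0.25,0,0,0,1],[0,0,0.15,0,0,0,1],[0,0,0,0,0,0,1],[0,0,0,0,0,0,1]]'; python3 -c "
from h import *
need([.476,.2113,.006],-.14)"
```

```text
time: 3.45
position: [0.4768, 0.2104, 0.0593]
tcp_rot: [3.141, 0.0, -0.143]
force: [0.7, 0.3, 0.3]
gripper_width: 0.0853
grasp_force: 0.0
pos [0.4768 0.2104 0.0593] rot [ 3.1413e+00  1.0000e-04 -1.4310e-01] F [0.7 0.3 0.3] need shift frac [-0.0062 -0.0051  0.355 ] turn frac [ 0.0001  0.     -0.001 ] w 0.0853 t 3.45
```

```bash
python3 -m handwheel '[[-0.006,-0.005,0.1,0,0,-0.001,1],[0,0,0.1,0,0,0,1],[0,0,0.1,0,0,0,1],[0,0,0.05,0,0,0,1],[0,0,0,0,0,0,1],[0,0,0,0,0,0,0],[0,0,0,0,0,0,0],[0,0,0,0,0,0,0],[0,0,0,0,0,0,0],[0,0,0,0,0,0,0],[0,0,0,0,0,0,0],[0,0,0,0,0,0,0],[0,0,0,0,0,0,0]]'
```

```text
time: 4.75
position: [0.476, 0.2123, 0.0072]
tcp_rot: [-3.141, -0.001, -0.138]
force: [-0.2, -1.6, 4.3]
gripper_width: 0.0416
grasp_force: 62.2
```

```bash
python3 -m handwheel '[[0,0,-0.03,0,0,0,0],[0,0,-0.1,0,0,0,0],[0,0,-0.2,0,0,0,0],[0,0,-0.25,0,0,0,0],[0,0,-0.25,0,0,0,0],[0,0,-0.25,0,0,0,0],[0,0,-0.2,0,0,0,0],[0,0,-0.05,0,0,0,0],[0,0,0,0,0,0,0],[0,0,0,0,0,0,0],[0,0,0,0,0,0,0]]'; python3 - <<'E'
from h import *
c=cam('wrist'); save(c['image'],'w2.png',1.5); need([.479,-.17,.2],.13)
cam('top');cam('side')
E
```

```text
time: 5.85
position: [0.4745, 0.2121, 0.2036]
tcp_rot: [3.14, 0.004, -0.138]
force: [-0.9, -0.8, -6.2]
gripper_width: 0.0415
grasp_force: 61.7
pos [0.4747 0.2121 0.2039] rot [ 3.14    0.0034 -0.1382] F [-0.  -0.6 -4. ] need shift frac [0.3797 2.5191 0.0284] turn frac [ 0.0003  0.0011 -0.0854] w 0.0415 t 5.9
```

View pics/w2.png

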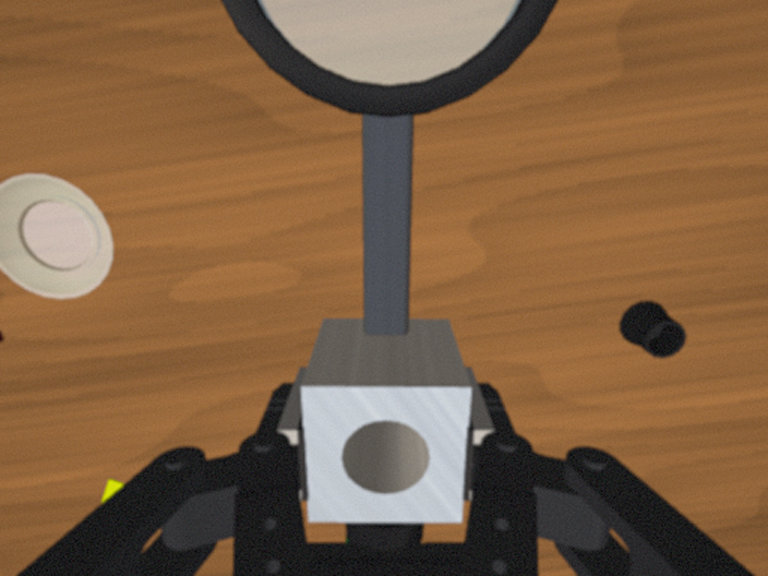

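Block gripped and lifted level, with the bore at (386,457) and arm straight ahead. I'll get the bore offset in the tool frame and the post position from the top and side views.

```bash
python3 - <<'E'
from h import *
np.set_printoptions(precision=4,suppress=True)
s=env.get_state(); p=s['position']; rt=R.from_euler('xyz',s['tcp_rot'])
def big(c,f,x0,y0,x1,y1):
    i=c['image'][y0:y1,x0:x1].astype(int); m=f(i[...,0],i[...,1],i[...,2]).astype(np.uint8); return max(cv2.findContours(m,0,1)[0],key=cv2.contourArea)+np.array([x0,y0])
w=load('wrist'); al=lambda r,g,b:(r>165)&(abs(r-b)<45)
k=big(w,lambda r,g,b:~al(r,g,b),212,268,302,338); e=cv2.fitEllipse(k); q=onz(w,*e[0],p[2]+.038); print('bore wrist',np.round(e[0],1),q,'tool frame',rt.inv().apply(q-p))
L=[]
for y in (85,110,140,170,200):
    xs=np.nonzero(w['image'][y,235:285,2].astype(int)>w['image'][y,235:285,0]-8)[0]+235; g=onz(w,xs.mean(),y,p[2]-.0072+.014); L.append(g[:2])
L=np.array(L); print('arm',L,'yaw',np.polyfit(L[:,0],L[:,1],1))
t=load('top')
k=big(t,al,175,180,215,215); (u,v),_,_=cv2.minAreaRect(k); print('block top cam',u,v,onz(t,u,v,p[2]+.038))
m=lambda r,g,b:~((r>110)&(g<85)&(b<85))
k=big(t,m,313,198,324,210); print('post top px',cv2.minEnclosingCircle(k),onz(t,*cv2.minEnclosingCircle(k)[0],.136)); 
sd=load('side'); print(onz(sd,287,169.2,.133))
print(t['image'][196:213,308:328,0]); print(t['image'][196:213,308:328,1])
E
```

```text
bore wrist [256.2 304.4] [0.4768 0.2118 0.2425] tool frame [ 0.0017  0.0002 -0.038 ]
arm [[0.5557 0.2   ]
 [0.5462 0.2013]
 [0.5342 0.2032]
 [0.5214 0.2052]
 [0.5078 0.2071]] yaw [-0.1491  0.2829]
block top cam 181.30001831054688 210.4000244140625 [0.4522 0.2092 0.2425]
post top px ((318.5, 203.0), 3.6401548385620117) [ 0.4778 -0.1673  0.136 ]
[ 0.4781 -0.1692  0.133 ]
[[121 116 119 120 117 111 111 113 160 169 169 126 135 119 113 111  95 102
  146 149]
 [122 114 117 118 114 115 161 224 228 226 225 228 230 207 154 119 118  95
  101 144]
 [119 114 115 114  79 223 228 222 218 219 218 222 220 223 230 180 125 110
   93 115]
 [117 115 110 106 216 225 219 217 219 220 222 224 224 222 223 228 184 126
  107  90]
 [115 114 108 173 220 219 216 220 224 162  93  83  95 111 210 225 231 169
  124 107]
 [114 109 139 215 221 217 218 226 163 117 155 164 166 114 116 211 226 180
  124 121]
 [115 110 141 216 219 216 221 196 118 141 160 164 165 172  75 209 223 231
  151 119]
 [118 111 139 215 219 217 226 145 110 144 161 165 166 169  80 210 222 226
  148 117]
 [119 109 170 218 219 216 224 147 100 125 158 16
[... 1463 characters left out ...]
  45  41
   70 128]
 [129  84  44  47  48  50  46  67  92  96 110 109 101  90  54  46  45  40
  103 132]
 [117  88  28  41  50  49  47  43  73  84  79  77  72  62  47  48  45  41
   96 125]
 [105  85  52  47  49  52  50  48  44  49  52  54  46  47  46  47  45  54
  124 140]
 [106  80  50  12  43  50  50  48  50  47  48  47  48  49  47  45  40  77
  170 176]
 [105  75  74  63  37  48  52  49  50  48  52  51  48  50  45  41  76 137
  170 173]
 [132  80  64  67  35  22  47  48  50  50  47  50  49  45  41  80 129 130
  120 126]
 [130 105  66  60  62  40   8  31  46  47  45  47  42  31  58 130 132 129
  128 126]
 [128 132 102  62  53  49  39  38  21  32  46  64  66 131 138 131 129 127
  128 126]]
```

```bash
python3 -m handwheel '[[0,0,0,0,0.001,-0.043,0],[0,0,0,0,0,-0.043,0],[-0.032,0.25,0,0,0,0,0],[-0.032,0.25,0,0,0,0,0],[-0.032,0.25,0,0,0,0,0],[-0.032,0.25,0,0,0,0,0],[-0.032,0.25,0,0,0,0,0],[-0.032,0.25,0,0,0,0,0],[-0.032,0.25,0,0,0,0,0],[-0.032,0.25,0,0,0,0,0],[-0.032,0.25,0,0,0,0,0],[-0.032,0.25,0,0,0,0,0],[0,0,0,0,0,0,0],[0,0,0,0,0,0,0],[0,0,0,0,0,0,0]]'; python3 - <<'E'
from h import *
need([.4765,-.169,.16],.13)
t=cam('top');s=cam('side');w=cam('wrist')
C=np.zeros((570,780,3),np.uint8)
f=lambda i,k:cv2.resize(i,None,fx=k,fy=k,interpolation=2)
C[:300,:390]=f(s['image'][125:225,220:350],3);C[:300,390:780]=f(t['image'][140:240,250:380],3)
C[300:570,:360]=f(w['image'],360/512); C[300:570,400:760]=f(w['image'][250:385-1,166:346],2)[:270]
save(C,'over.png')
E
```

```text
time: 7.5
position: [0.4771, -0.1649, 0.2055]
tcp_rot: [-3.141, -0.002, 0.132]
force: [0.4, 0.4, -3.8]
gripper_width: 0.0414
grasp_force: 63.0
pos [ 0.4771 -0.1649  0.2055] rot [-3.1414e+00 -2.3000e-03  1.3240e-01] F [ 0.4  0.4 -3.8] need shift frac [-0.008   0.0264  0.303 ] turn frac [-0.0001 -0.0007  0.0008] w 0.0414 t 7.5Traceback (most recent call last):
  File "<stdin>", line 7, in <module>
ValueError: could not broadcast input array from shape (268,360,3) into shape (270,360,3)
```

```bash
python3 -m handwheel '[[-0.008,0.0264,0.1,0,0,0,0],[0,0,0.1,0,0,0,0],[0,0,0.1,0,0,0,0],[0,0,0,0,0,0,0],[0,0,0,0,0,0,0]]'; python3 - <<'E'
from h import *
need([.4765,-.169,.149],.13)
t=cam('top');s=cam('side');w=cam('wrist')
C=np.zeros((572,780,3),np.uint8)
f=lambda i,k:cv2.resize(i,None,fx=k,fy=k,interpolation=2)
C[:300,:390]=f(s['image'][125:225,220:350],3);C[:300,390:780]=f(t['image'][140:240,250:380],3)
C[300:570,:360]=f(w['image'],360/512); C[300:570,400:760]=f(w['image'][249:384,166:346],2)
save(C,'over.png')
E
```

```text
time: 8.15
position: [0.477, -0.1693, 0.1612]
tcp_rot: [3.141, -0.003, 0.133]
force: [0.2, 0.2, -3.0]
gripper_width: 0.041
grasp_force: 62.8
pos [ 0.477  -0.1693  0.1612] rot [ 3.1409e+00 -3.1000e-03  1.3300e-01] F [ 0.2  0.2 -3. ] need shift frac [-0.0033 -0.0027  0.0815] turn frac [ 0.0002 -0.001   0.0009] w 0.041 t 8.15
```

View pics/over.png

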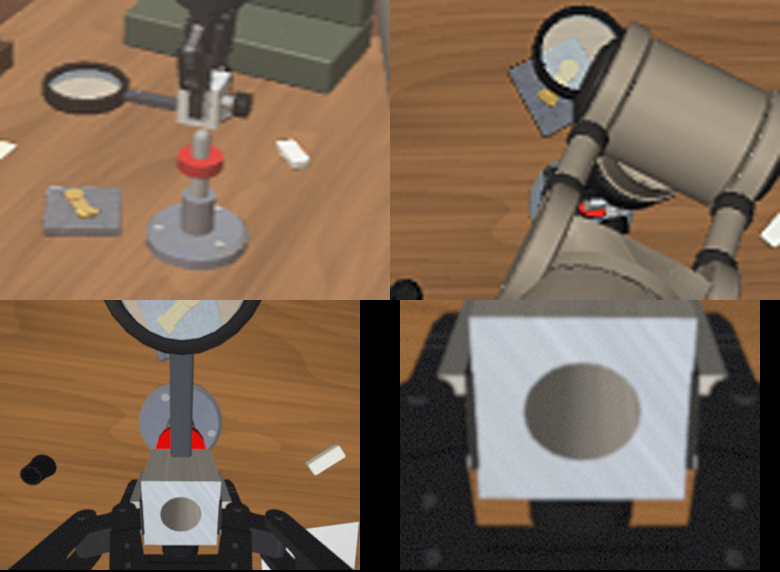

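The side view shows the block right above the post, at (203,115) vs (202,135). In the wrist view the collar and base are centred behind the arm, and the lens lies over the clasp. Lowering gently.

```bash
python3 -m handwheel '[[-0.003,-0.003,0.03,0,-0.001,0.001,0],[0,0,0.03,0,0,0,0],[0,0,0.03,0,0,0,0],[0,0,0.03,0,0,0,0],[0,0,0.03,0,0,0,0],[0,0,0,0,0,0,0],[0,0,0,0,0,0,0]]'; python3 -c "
from h import *
need([.4765,-.169,.12],.13);print(env.get_state()['moment'])"
```

```text
time: 9.0
position: [0.4763, -0.1695, 0.1383]
tcp_rot: [3.141, 0.0, 0.129]
force: [-0.2, 0.5, -4.2]
gripper_width: 0.0416
grasp_force: 62.8
pos [ 0.4763 -0.1695  0.1383] rot [3.141e+00 2.000e-04 1.288e-01] F [-0.2  0.5 -4.2] need shift frac [ 0.0018 -0.003   0.1217] turn frac [ 0.0002  0.0001 -0.0004] w 0.0416 t 9.0
[0.01465677 0.11188523 0.03011152]
```

```bash
python3 -m handwheel '[[0,0,0.02,0,0,0,0],[0,0,0.02,0,0,0,0],[0,0,0.02,0,0,0,0],[0,0,0,0,0,0,0],[0,0,0,0,0,0,0]]'; python3 - <<'E'
from h import *
need([.4765,-.169,.12],.13);print(env.get_state()['moment'])
s=cam('side');w=cam('wrist')
f=lambda i,k:cv2.resize(i,None,fx=k,fy=k,interpolation=2)
C=np.zeros((500,790,3),np.uint8);C[:400,:400]=f(s['image'][125:225,230:330],4);C[:270,410:770]=f(w['image'][249:384,166:346],2)
save(C,'ins.png')
E
```

```text
time: 9.5
position: [0.4762, -0.1694, 0.1293]
tcp_rot: [3.141, 0.0, 0.129]
force: [0.3, -0.3, -3.0]
gripper_width: 0.0411
grasp_force: 62.8
pos [ 0.4762 -0.1694  0.1293] rot [3.141e+00 3.000e-04 1.289e-01] F [ 0.3 -0.3 -3. ] need shift frac [ 0.0021 -0.0026  0.062 ] turn frac [ 0.0002  0.0001 -0.0004] w 0.0411 t 9.5
[-0.00863424  0.10951138  0.02315077]
```

View pics/ins.png

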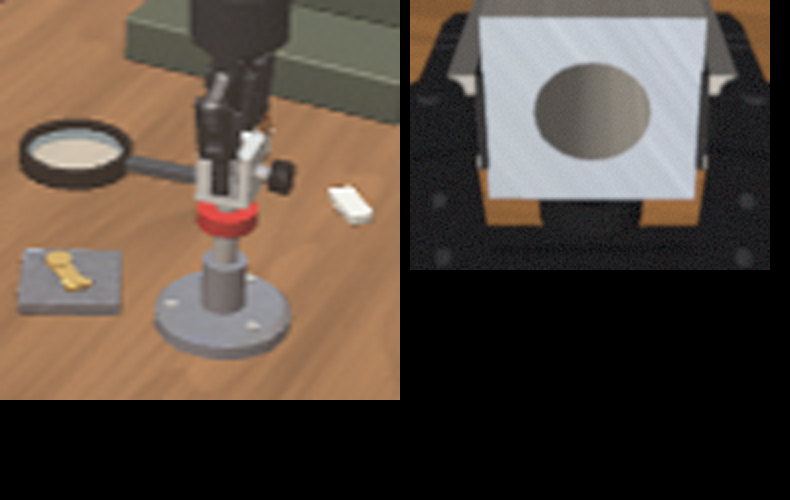

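The block surrounds the post just above the collar and there is no side load. I'll push down.

```bash
python3 -m handwheel '[[0,0,0.02,0,0,0,0],[0,0,0.02,0,0,0,0],[0,0,0.02,0,0,0,0],[0,0,0.02,0,0,0,0],[0,0,0.02,0,0,0,0],[0,0,0.02,0,0,0,0]]';python3 -m handwheel '[[0,0,0.02,0,0,0,0],[0,0,0.02,0,0,0,0],[0,0,0.02,0,0,0,0],[0,0,0.02,0,0,0,0],[0,0,0.02,0,0,0,0],[0,0,0.02,0,0,0,0]]'; python3 -c "
from h import *
need([.4765,-.169,.0822],.13);print(env.get_state()['moment'])"
```

```text
time: 10.2
position: [0.4762, -0.1694, 0.1117]
tcp_rot: [3.141, -0.0, 0.129]
force: [-2.6, 0.8, 3.4]
gripper_width: 0.0417
grasp_force: 63.8
time: 10.8
position: [0.4762, -0.1694, 0.0931]
tcp_rot: [3.141, 0.0, 0.129]
force: [-3.3, 1.4, 3.1]
gripper_width: 0.0414
grasp_force: 63.8
pos [ 0.4762 -0.1694  0.0931] rot [3.141e+00 2.000e-04 1.288e-01] F [-3.3  1.4  3.1] need shift frac [ 0.0021 -0.0026  0.0727] turn frac [ 0.0002  0.0001 -0.0004] w 0.0414 t 10.8
[ 0.31866408  0.52307824 -0.02706713]
```

Friction of about 7 N while pushing, as expected. Carrying on to the stop.

```bash
python3 -m handwheel '[[0,0,0.02,0,0,0,0],[0,0,0.02,0,0,0,0],[0,0,0.015,0,0,0,0],[0,0,0.01,0,0,0,0],[0,0,0,0,0,0,0]]';python3 -m handwheel '[[0,0,0.008,0,0,0,0],[0,0,0,0,0,0,0]]'; python3 -c "
from h import *
need([.4765,-.169,.0822],.13)"
```

```text
time: 11.3
position: [0.4763, -0.1694, 0.0832]
tcp_rot: [3.141, 0.0, 0.129]
force: [-1.5, 0.4, -0.9]
gripper_width: 0.0414
grasp_force: 63.6
time: 11.5
position: [0.4763, -0.1694, 0.0823]
tcp_rot: [3.141, 0.0, 0.129]
force: [-2.1, 0.9, 0.4]
gripper_width: 0.0411
grasp_force: 63.7
pos [ 0.4763 -0.1694  0.0823] rot [3.1409e+00 1.0000e-04 1.2890e-01] F [-2.1  0.9  0.4] need shift frac [ 0.0017 -0.0028  0.0006] turn frac [ 0.0002  0.     -0.0004] w 0.0411 t 11.5
```

```bash
for i in 1; do python3 -m handwheel '[[0,0,0.007,0,0,0,0],[0,0,0,0,0,0,0]]' | sed -n 2,4p; python3 -m handwheel '[[0,0,0.007,0,0,0,0],[0,0,0,0,0,0,0]]'| sed -n 2,4p; done
```

```text
position: [0.4763, -0.1695, 0.0821]
tcp_rot: [3.141, -0.0, 0.129]
force: [-3.6, 2.8, 8.1]
position: [0.4764, -0.1695, 0.0821]
tcp_rot: [3.14, -0.001, 0.129]
force: [-7.8, 4.1, 17.5]
```

```bash
python3 -m handwheel '[[0,0,0.005,0,0,0,0],[0,0,0,0,0,0,0]]'| sed -n 2,4p; python3 -m handwheel '[[0,0,-0.008,0,0,0,0],[0,0,-0.008,0,0,0,0],[0,0,0,0,0,0,0]]'| sed -n 2,4p; python3 - <<'E'
from h import *
c=cam('wrist'); im=c['image'].astype(int); save(c['image'],'seat.png',1.5)
E
```

```text
position: [0.4764, -0.1695, 0.082]
tcp_rot: [3.14, -0.001, 0.129]
force: [-7.8, 5.5, 24.4]
position: [0.4765, -0.1696, 0.0822]
tcp_rot: [3.14, -0.001, 0.129]
force: [-1.8, 1.8, 4.0]
```

View pics/seat.png

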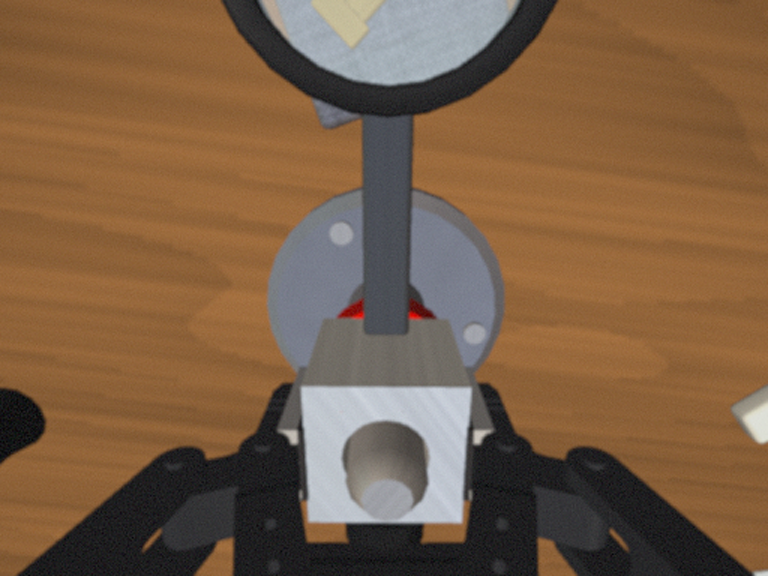

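The post shows through the bore and the collar is on the boss. Force rose to 24 N with no travel, so it is at the stop. Before release I'll check the lens against the clasp numerically from the top and side cameras.

```bash
python3 - <<'E'
from h import *
f=lambda i,k:cv2.resize(i,None,fx=k,fy=k,interpolation=2)
C=np.zeros((420,790,3),np.uint8); bar=np.array([.478,-.169]); 
for n,o in(('top',0),('side',400)):
    t0=load(n) if 0 else None
    t=cam(n); a=t['image'].astype(int)
    L=proj(t,[.607,-.1525,.083]); x,y=np.round(L).astype(int)
    m=(a.max(-1)<60).astype(np.uint8); m2=np.zeros_like(m); m2[y-22:y+22,x-26:x+26]=m[y-22:y+22,x-26:x+26]
    k=max(cv2.findContours(m2,0,1)[0],key=cv2.contourArea); e=cv2.fitEllipse(k)
    print(n,'pred lens',L.round(1),'ell',np.round(e[0],1),np.round(e[1],1),onz(t,*e[0],.083).round(4))
    g=a[y-40:y+40,x-40:x+40]; b=(g[...,0]-g[...,2]>45)&(g[...,0]>130)&(g[...,1]>100)
    print('clasp pred',proj(t,[.614,-.152,.018]).round(1))
    C[:390,o:o+390]=f(t['image'][max(0,y-27):y+38,x-32:x+33],6)
save(C,'chk.png')
E
```

```text
top pred lens [308.9 164.2] ell [308.3 165.3] [23.9 33.9] [ 0.6036 -0.1503  0.083 ]
clasp pred [306.1 166.9]Traceback (most recent call last):
  File "<stdin>", line 9, in <module>
cv2.error: OpenCV(4.12.0) /io/opencv/modules/imgproc/src/shapedescr.cpp:361: error: (-201:Incorrect size of input array) There should be at least 5 points to fit the ellipse in function 'fitEllipseNoDirect'
```

```bash
python3 - <<'E'
from h import *
f=lambda i,k:cv2.resize(i,None,fx=k,fy=k,interpolation=2)
C=np.zeros((400,790,3),np.uint8)
for n,o,z in(('top',0,.018),('side',400,.018)):
    t=load(n) if n=='top' else cam(n); a=t['image'].astype(int)
    x,y=np.round(proj(t,[.61,-.15,.018])).astype(int)
    hsv=cv2.cvtColor(t['image'],cv2.COLOR_RGB2HSV).astype(int); g=hsv[y-16:y+16,x-16:x+16]
    m=((g[...,0]>=15)&(g[...,0]<=30)&(g[...,1]>70)&(g[...,2]>110)).astype(np.uint8)
    ks=[k for k in cv2.findContours(m,0,1)[0] if cv2.contourArea(k)>8]
    for k in ks:
        r=cv2.minAreaRect(k+np.array([x-16,y-16])); print(n,'clasp?',np.round(r[0],1),np.round(r[1],1),cv2.contourArea(k),onz(t,*r[0],.019).round(4))
    C[:390,o:o+390]=f(t['image'][y-35:y+30,x-32:x+33],6)
save(C,'chk.png')
E
```

```text
side clasp? [246.2 192.7] [12.5  5.9] 48.0 [ 0.6105 -0.1446  0.019 ]
```

View pics/chk.png

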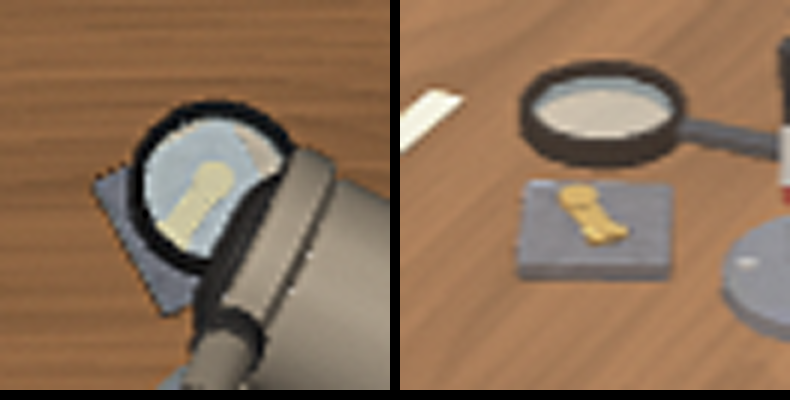

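```bash
python3 - <<'E'
from h import *
t=load('side'); a=t['image'].astype(int)
print('proj ref',proj(t,[.61,-.15,.018]).round(1))
def reg(x0,y0,x1,y1,f,z,nm):
    i=a[y0:y1,x0:x1]; m=f(i[...,0],i[...,1],i[...,2]).astype(np.uint8); k=max(cv2.findContours(m,0,1)[0],key=cv2.contourArea)+np.array([x0,y0])
    h=cv2.convexHull(k)[:,0].astype(float); print(nm,cv2.boundingRect(k),cv2.contourArea(k)); return h
grey=lambda r,g,b:(abs(r-g)<18)&(b>=r-6)&(r>60)
h=reg(225,185,264,207,grey,.014,'pad')
q=cv2.approxPolyDP(h.astype(np.float32).reshape(-1,1,2),2.5,True)[:,0]; print('pad corners',q.tolist())
for p in q: print(onz(t,*p,.014)[:2].round(4),onz(t,*p,0)[:2].round(4))
h=reg(262,190,306,216,grey,.018,'base'); e=cv2.fitEllipse(h.astype(np.float32)); print('base ell',np.round(e[0],1),np.round(e[1],1),onz(t,*e[0],.014).round(4))
print('pred base',proj(t,[.478,-.169,.018]).round(1),'pred pad',[proj(t,[.61,-.1527,.014]).round(1)])
h=reg(236,180,258,203,lambda r,g,b:(r-b>35)&(r>110),.019,'clasp'); print(onz(t,*cv2.minAreaRect(h.astype(np.float32))[0],.018).round(4))
E
```

```text
proj ref [247.1 192.2]
pad (235, 187, 25, 14) 193.0
pad corners [[236.0, 188.0], [259.0, 188.0], [259.0, 200.0], [235.0, 200.0]]
[ 0.6587 -0.1604] [ 0.67   -0.1797]
[ 0.5905 -0.1979] [ 0.6008 -0.2178]
[ 0.5562 -0.1326] [ 0.5659 -0.1515]
[ 0.6248 -0.095 ] [ 0.6356 -0.1133]
base (269, 193, 33, 19) 343.0
base ell [284.5 202.3] [19.3 33.1] [ 0.4773 -0.1604  0.014 ]
pred base [285.5 199.9] pred pad [array([247.5, 192.8])]
clasp (236, 181, 22, 17) 95.5
[ 0.6218 -0.1614  0.018 ]
```

Lens and clasp agree within a few mm. The top crop shows the clasp under the lens, and the side crop shows it undisturbed on the pad. Releasing and retreating straight up.

```bash
python3 -m handwheel '[[0,0,0,0,0,0,0.3],[0,0,0,0,0,0,1],[0,0,0,0,0,0,1],[0,0,0,0,0,0,1],[0,0,0,0,0,0,1],[0,0,0,0,0,0,1],[0,0,0,0,0,0,1],[0,0,-0.03,0,0,0,1],[0,0,-0.06,0,0,0,1],[0,0,-0.15,0,0,0,1],[0,0,-0.2,0,0,0,1],[0,0,-0.25,0,0,0,1],[0,0,-0.25,0,0,0,1],[0,0,-0.2,0,0,0,1],[-0.2,0,-0.1,0,0,0,1],[-0.2,0,0,0,0,0,1],[-0.2,0,0,0,0,0,1],[0,0,0,0,0,0,1],[0,0,0,0,0,0,1]]'; python3 - <<'E'
from h import *
f=lambda i,k:cv2.resize(i,None,fx=k,fy=k,interpolation=2)
C=np.zeros((560,790,3),np.uint8)
for n,o in(('side',0),('wrist',400)):
    t=cam(n)
    if n=='side': C[:390,:390]=f(t['image'][150:215,230:295],6)
    else: C[:292,o:o+390]=f(t['image'],390/512)[:292]
t=cam('top'); C[292:557,400:665]=f(t['image'][145:211,280:346],265.5/66)[:265,:265]
save(C,'end.png')
E
```

```text
time: 14.5
position: [0.387, -0.1811, 0.269]
tcp_rot: [3.14, -0.002, 0.128]
force: [0.1, -0.8, 0.6]
gripper_width: 0.0853
grasp_force: 0.0
```

View pics/end.png

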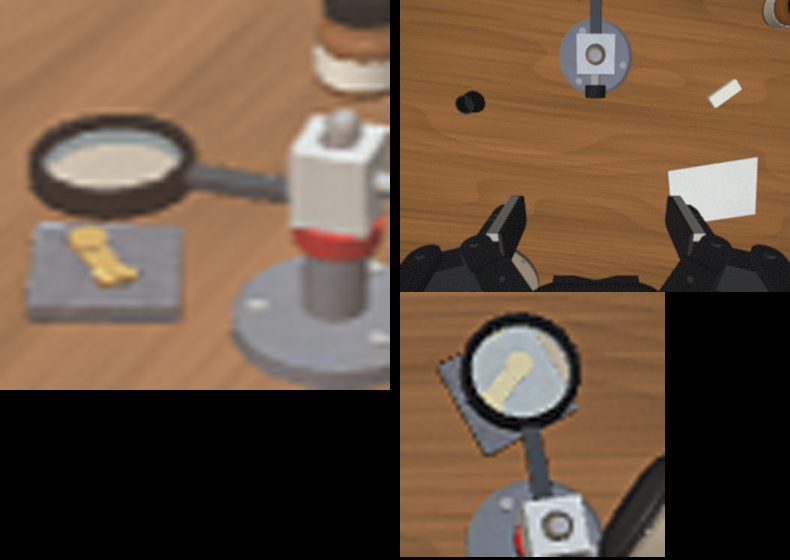

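The final views show the block level on the red collar, the collar down on the boss, and the clasp still in place under the lens. Handing in.

```bash
python3 -c "
from cell import env
print(env.finish_job())"
```

```text
the job is handed in; nothing more can be done
None
```

The job is handed in: the magnifier is on the post with its block sitting level on the collar, the collar is pushed down to its stop, and the lens is over the undisturbed clasp; sideways alignment is good, but the clasp may lie about 5–10 mm beyond the lens centre along the arm, which its fixed 130 mm reach cannot correct.

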